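Clear the climate controller and reset its dial

TASK

Two jam jars have been left on the cellar's climate controller, one on top of its sliding hood and one on the deck that the hood has to slide over. First stand both upright in the wooden tray, beside the jar that is already there; then slide the hood fully open, turn the dial clockwise all the way to its stop and from there back by exactly four marks of its scale. Leave the hood open and the dial at that setting, tip none of the jars over and leave the other things where they are.

Things in the scene. Friction and masses are not known exactly. Their poses are not given: they have to be found in the camera images.
- controller: Fixed low grey housing, 120 mm (its x) by 240 mm (its y), flat top (deck) 24 mm above the counter; left or right of the middle, the tray on the other side. Origin under its centre at counter level, front (-x) to the robot. Dial axis at its (0, -60 mm); the closed hood covers this right half (y -115 to -5 mm); the left half is bare deck where one jar stands.
- hood (a joint): Aluminium hood over the dial, 116 mm (x) by 110 mm (y), top 62 mm above the counter, open below and at its right end; it slides along the controller's +y. Value in m: 0 closed, 0.115 fully open (its stop). Sliding friction about 1.5 N; it stays where it is left.
- hood_handle (a point): Grip point, 6 mm below the top, of the black upright fin on the hood: 12 mm thick along the slide (controller y), 50 mm long along controller x, standing from 62 mm to 87 mm above the counter, 15 mm inside the hood's left edge. Moves with the hood; axes as the controller's.
- dial (a joint): Black dial with bar grip, white pointer line on one end of the bar. Rad, growing clockwise seen from above, 0 to 2.4 = clockwise stop; starts 0.4 to 1.3 short of it. Pointer direction: controller yaw minus this value (controller +x at 0). Scale on the deck: one mark each 15 deg (0.262 rad), counted from the long mark at the stop; four marks are 1.047 rad. Friction 0.04 N m, no spring.
- dial_grip (a point): Point on the dial's axis, 50 mm above the counter (26 mm above the deck), axes as the controller's. The bar is 44 mm long, 11 mm thick, from 30 to 55 mm above the counter, on a round skirt of 46 mm diameter that is 6 mm high (top 30 mm above the counter).
- tray: Fixed shallow wooden tray, outside 95 mm (its x) by 270 mm (its y), rim 18 mm above the counter, walls and floor 5 mm thick. Origin under its centre at counter level. One jar (jar_tray) stands in it already, somewhere along its y axis; there is always room for two more in the row.
- jar_hood: Jam jar with a gold lid standing on the hood's top, close to the fin, 53 mm across, 66 mm tall, 0.12 to 0.24 kg, solid cylinder to the gripper. Origin at the centre of its underside, z up
- jar_deck: Jam jar with a white lid standing on the bare deck, in the way of the hood, 53 mm across, 66 mm tall, 0.12 to 0.24 kg, solid cylinder to the gripper. Origin at the centre of its underside, z up
- jar_tray: Honey jar with a white lid standing in the tray, stays there, 53 mm across, 66 mm tall, 0.12 to 0.24 kg, solid cylinder to the gripper. Origin at the centre of its underside, z up
- jar_back: Bystander on the counter near the middle: honey jar, 53 mm across, 66 mm tall, 0.12 to 0.24 kg, solid cylinder to the gripper. Origin at the centre of its underside, z up
- cork_up: Bystander: cork standing on end on the counter between controller and tray, 24 mm across, 43 mm tall. Origin under its centre.
- corkscrew: Bystander: T-handled corkscrew lying on the counter to the right, 100 x 112 x 21 mm. Origin under its centre.
- keys: Bystander: bunch of keys lying on the counter to the left, 84 x 118 x 8 mm. Origin under its centre.
- tumbler: Bystander: glass tumbler to the left, 81 mm across, 91 mm tall. Origin under its centre.
- lemon: Bystander: lemon at the back right, 67 x 51 x 49 mm. Origin under its centre.
- apple: Bystander: green apple at the back, 80 mm across, 73 mm tall. Origin under its centre.

How it is judged:
On the way, in this order (a step that is already met when the one before it is completed fails the run):
1. both jars stand upright in the tray, the hood still closed and the dial covered (x of jar_hood in the frame of tray between -0.03 and 0.03 m and y of jar_hood in the frame of tray between -0.12 and 0.12 m and z of jar_hood in the frame of tray between -0.005 and 0.012 m and angle between each of jar_hood, jar_deck's own z axis and vertical below 0.1 rad and linear speed of each of jar_hood, jar_deck below 0.03 m/s and x of jar_deck in the frame of tray between -0.03 and 0.03 m and y of jar_deck in the frame of tray between -0.12 and 0.12 m and z of jar_deck in the frame of tray between -0.005 and 0.012 m and value of joint hood below 0.02 m), for 0.2 s.
2. the hood is fully open (value of joint hood above 0.105 m), for 0.2 s.
3. the dial is at its clockwise stop (value of joint dial above 2.34 rad), for 0.1 s.
At the end, for the whole second after the job is handed in: Both jars stand upright and at rest on the tray's floor, the hood is within 10 mm of fully open, and the dial is four marks back from its stop (1.353 rad, within 0.11 rad, i.e. less than half a mark) (x of jar_hood in the frame of tray between -0.03 and 0.03 m and y of jar_hood in the frame of tray between -0.12 and 0.12 m and z of jar_hood in the frame of tray between -0.005 and 0.012 m and angle between each of jar_hood, jar_deck's own z axis and vertical below 0.1 rad and linear speed of each of jar_hood, jar_deck below 0.03 m/s and x of jar_deck in the frame of tray between -0.03 and 0.03 m and y of jar_deck in the frame of tray between -0.12 and 0.12 m and z of jar_deck in the frame of tray between -0.005 and 0.012 m and value of joint hood above 0.105 m and value of joint dial between 1.243 and 1.463 rad); the robot touches nothing.
It fails at once if a jar is tipped over (angle between any of jar_hood, jar_deck, jar_tray, jar_back's own z axis and vertical above 0.5 rad).
It fails at once if a bystander on the counter is shifted by more than 30 mm (distance of any of jar_back, cork_up, corkscrew, keys, tumbler, lemon, apple from where it was at the start of the episode above 0.03 m).
It fails at once if the jar that was in the tray leaves its place by more than 30 mm (distance of jar_tray from where it was at the start of the episode above 0.03 m).
It also fails if it takes over 72 s, if anything falls off the work surface, if the arm or the gripper's body presses on something with over 40 N, if the wrist force passes 120 N, or if a joint passes its speed limit or range.

ROBOT

A 7-joint arm with a two-finger parallel gripper is mounted at the origin on a cart in front of the work surface, level with it; the furniture and walls round the work are solid. World frame = base frame: x ahead of the robot, y to its left, z up, the work surface at z = 0. Lengths are in m, angles in rad, forces in N, time in s.
With the tool pointing down it reaches from about 0.4 to 0.75 m from the base axis. Payload 19.5 kg.
Tool frame: the origin (TCP) lies midway between the tips of the shut fingers; the grasp point (between the pads) lies 19 mm behind it; z points along the fingers, y is the line along which they close (so a half turn about z gives the same grasp; the last joint's range is limited). The gripper opens to 85 mm and grips with 20 to 120 N. Pads are 22 mm wide; open, the fingers measure 114 mm over their backs; the gripper's body (76 mm by 85 mm) begins 54 mm behind the grasp point. The pads swing forward as they close: fully open they stand 13 mm farther back than shut.
Start: joints at [-1.152, 0.707, -0.028, 1.485, 0.022, 0.951, -0.075], TCP at [0.256, 0.515, 0.231] pointing down, gripper open.
Joint ranges: [-2.71, 2.71], [-0.32, 2.16], [-1.57, 1.52], [0, 2.45], [-1.46, 4.6], [0, 2.02], [-2.83, 2.83]. Speed limits (rad/s): [1.89, 1.89, 2.57, 2.57, 3.01, 3.01, 3.01].

INTERFACE

Orientations are given as a unit quaternion [w, x, y, z].
In Python, from plant import arm, capture, camera_model, look_for, tip_of gives the robot as it stands.
- The arm moves only by the shell command python3 -m crank 'ROWS' [FORCE]. ROWS is JSON, a list that holds one entry, the list of rows, each a list of 7 numbers: the shift along the tool's x, y, z in m, then the turn, a rotation vector about the tool's x, y, z in degrees, then the opening, from -1 (shut) to 1 (fully open). A call has 1 to 20 rows; each row shifts and turns the commanded pose from where the row before left it, along the tool's axes as they then stand; what a row does not reach is not made up. A row lasts 1/8 s, in which the tool goes at most 62.5 mm and 10.7 degrees, less where a joint would pass 70% of its speed; a pose out of reach is approached as far as the arm can. A call is refused whole if a number of a shift passes 0.0625 or a number of a turn 10.7, either way. A call with a gripper value outside its range is refused whole. The fingers move at their own pace and stop on an object; FORCE is the grip in N (left out, the last holds). Time passes only in rows, so rows that do not move let the fingers close. It gives the time, the measured TCP pose, the force, the opening and the grip force at its end, in the units of the state.
- arm.read_state(): the state, without advancing time (a new reading comes with each control period).
- capture(name): name is "scene" or "top"; returns the picture (400x640x3 uint8, blue, green, red); there is no depth.
- camera_model(name): a dict with "fx", "fy", "cx", "cy" (pixels), "k1" (the pictures are not rectified: a ray, as slopes to the right and down, at radius r is drawn at 1 + k1 r^2 times it, then the intrinsics apply), "rvec" (rotation vector, rad) and "tvec" (3), from world to camera coordinates, as OpenCV has them. Camera axes: x right, y down, z forward; pixel columns grow to the right and rows downward; lengths in m; the calibration is good to about 2 mm. A picture is of the moment at which its call begins. camera_model takes no time and is no camera call.
- arm.close_job(): hands the job in; it is judged then, once.
Trained networks look in the newest picture that a camera, given by its name, has taken for a name from the list of things; names that differ only in an ending like _2 or _b are one class to them, and where a whole thing is asked for, a point or a joint stands for the part that bears it (a point fixed in the world has none). Each returns a list of dicts, best first, with "score" (0 to 1); they miss things now and then, are a little off and sometimes report something else, mostly with a low value. They report only what shows in the picture. A call takes as long as a camera call.
- look_for(camera, target): "location" ([x, y, z] in m, in world coordinates, good to about 4 mm: the middle of the surface that is visible of it).
- tip_of(camera, target): "location" ([x, y, z] in m, in world coordinates, good to about 4 mm: a listed point, or the origin of a listed thing).
The state is a dict: "t": time; "joints": joint angles; "joint_vel": joint speeds; "effort": joint torques, N m; "position": TCP position; "tool_rot": TCP orientation; "contact_force": force on the tool from outside, world axes, zero at the start; "moment": the same for the moment, N m; "gripper_width": finger opening in m; "finger_force": force on a finger pad.
Only numpy, scipy, OpenCV 4.12 (cv2) and the standard library are available. Lean on these libraries where they do the work, as an engineer would, in place of code of your own. Each camera call takes 0.05 s, during which the arm holds its last target. There are 200 camera calls.

## Working session

There is one attempt and no reset: what is moved stays moved. The work goes in short steps, Python scripts to look and compute and a shell command to move; the robot and the scene stay as the last step left them, time stands still between calls to the robot, and variables do not carry over. Pictures are saved under pics/ and viewed, at most 10 in all, crops included, and the job is handed in when it is done.

```bash
ls; mkdir -p pics
cat > h.py <<'E'
import numpy as np, cv2
from plant import arm, capture, camera_model, look_for, tip_of
E
python3 - <<'E'
from h import *
s=arm.read_state(); print(s)
for c in("scene","top"):
    cv2.imwrite(f"pics/{c}0.png",capture(c)); print(c,camera_model(c))
    for n in["controller","hood_handle","tray","jar_hood","jar_deck","jar_tray","jar_back","cork_up","tumbler","apple","lemon","keys","corkscrew"]:
        r=tip_of(c,n); print(n,[(round(d["score"],2),np.round(d["location"],3).tolist()) for d in r[:3]])
E
```

```text
pics
{'t': 0.0, 'joints': array([-1.15172609,  0.70710629, -0.027617  ,  1.48502036,  0.02204437,
        0.95089086, -0.07549131]), 'joint_vel': array([ 9.40449634e-06,  8.54177305e-04, -5.96040864e-04,  2.12897647e-04,
        1.39970480e-03,  5.08726929e-04,  4.05552136e-04]), 'effort': array([-1.67669430e-03, -8.83233047e+01,  1.23434119e+00, -2.36168629e+01,
        1.68939144e-02,  6.87581181e-03, -2.99526334e-05]), 'position': array([0.25555699, 0.51478342, 0.23082055]), 'tool_rot': array([-9.23727303e-05,  2.28335422e-01,  9.73582365e-01, -5.53045722e-04]), 'contact_force': array([-0.99423969,  0.70764597, -0.03279526]), 'moment': array([-0.0345927 ,  0.01907618, -0.00649597]), 'finger_force': 0.0, 'gripper_width': 0.08558864770776499}
scene {'fx': 475.6786493719065, 'fy': 475.6786493719065, 'cx': 323.244817542075, 'cy': 201.17081974015844, 'k1': -0.020845251960017876, 'rvec': array([ 2.34984043, -0.66737057,  0.25765425]), 'tvec': array([-0.48279578,  0.2699179 ,  1.39615028])}
controller [(0.69, [0.456, -0.218, -0.003])]
hood_handle [(0.74, [0.459, -0.239, 0.076])]
tray [(0
[... 675 characters left out ...]
  0.4061628 ]), 'tvec': array([-0.24940277,  0.47674842,  1.44141305])}
controller [(0.56, [0.46, -0.22, -0.003]), (0.19, [0.515, -0.481, -0.001])]
hood_handle [(0.62, [0.462, -0.236, 0.081])]
tray [(0.97, [0.462, 0.25, 0.002])]
jar_hood [(0.84, [0.489, -0.303, 0.067])]
jar_deck [(0.76, [0.451, -0.151, 0.021])]
jar_tray [(0.67, [0.454, 0.233, 0.006])]
jar_back [(0.71, [0.559, 0.009, 0.001])]
cork_up [(0.52, [0.419, -0.005, 0.002]), (0.34, [0.468, 0.474, -0.002])]
tumbler [(0.92, [0.469, 0.476, -0.001])]
apple [(0.79, [0.664, -0.039, -0.001])]
lemon [(0.61, [0.66, -0.288, -0.003])]
keys [(0.63, [0.601, 0.493, 0.002])]
corkscrew [(0.58, [0.516, -0.482, -0.002]), (0.41, [0.453, -0.153, 0.022])]
```

View pics/scene0.png

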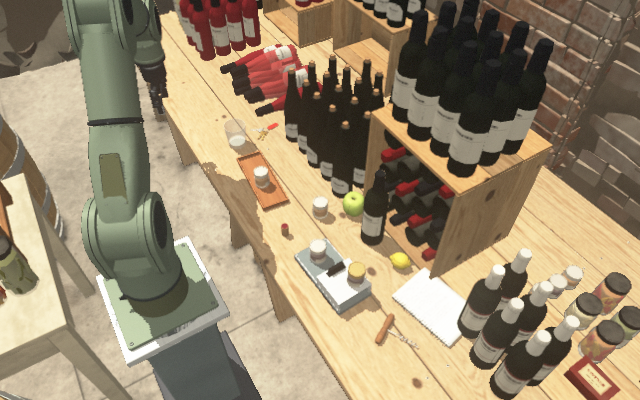

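View pics/top0.png

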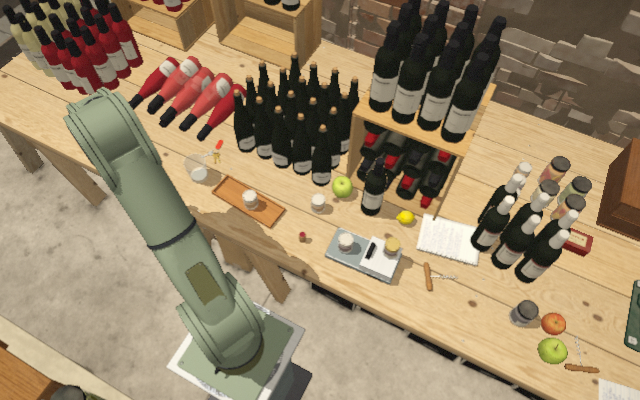

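The scene view shows the controller around (335,272), with the gold jar at (356,270) and the white jar at (318,248). The tray is around (262,180) with one jar in its middle. In the top view they are at (365,255) and (249,201). Next I'll check the yaws by overlaying models on the crops.

```bash
cat >> h.py <<'E'
def proj(c,P):
    m=camera_model(c);P=np.atleast_2d(P).astype(float)
    X=P@cv2.Rodrigues(m["rvec"])[0].T+m["tvec"]; a=X[:,:2]/X[:,2:]
    a=a*(1+m["k1"]*(a**2).sum(1,keepdims=True)); return a*[m["fx"],m["fy"]]+[m["cx"],m["cy"]]
def rect(o,yaw,x0,x1,y0,y1,z):
    c,s=np.cos(yaw),np.sin(yaw); L=np.array([[x0,y0],[x1,y0],[x1,y1],[x0,y1]])
    return np.c_[L@np.array([[c,s],[-s,c]])+o[:2],np.full(4,z)]
def overlay(c,rects,box,k,name,img=None):
    im=capture(c) if img is None else img; x,y,w,h=box
    v=cv2.resize(im[y:y+h,x:x+w],None,fx=k,fy=k,interpolation=cv2.INTER_CUBIC)
    for R,col in rects:
        p=((proj(c,R)-[x,y]+.5)*k).round().astype(np.int32); cv2.polylines(v,[p],True,col,1)
    cv2.imwrite(f"pics/{name}.png",v)
    return v
def circ(p,r,z): t=np.linspace(0,6.28,40); return np.c_[p[0]+r*np.cos(t),p[1]+r*np.sin(t),t*0+z]
E
python3 - <<'E'
from h import *
img=cv2.imread("pics/top0.png")
C=[.458,-.219];T=[.4625,.25]
R=[(rect(C,0,-.06,.06,-.12,.12,.024),(0,0,255)),(rect(C,0,-.058,.058,-.115,-.005,.062),(0,255,0)),(circ([.488,-.299],.0265,.128),(255,0,0)),(circ([.452,-.150],.0265,.09),(255,0,0)),(rect(C,0,-.025,.025,-.026,-.014,.087),(255,0,255))]
R2=[(rect(T,0,-.0475,.0475,-.135,.135,.018),(0,0,255)),(circ([.458,.231],.0265,.071),(255,0,0))]
a=overlay("top",R,(320,215,95,75),4,"a",img); b=overlay("top",R2,(205,165,95,75),4,"b",img)
i2=cv2.imread("pics/scene0.png")
c=overlay("scene",R,(288,230,95,75),4,"c",i2); d=overlay("scene",R2,(220,140,95,75),4,"d",i2)
cv2.imwrite("pics/fit1.png",np.vstack([np.hstack([a,b]),np.hstack([c,d])]))
E
```

```text
(no output)
```

View pics/fit1.png

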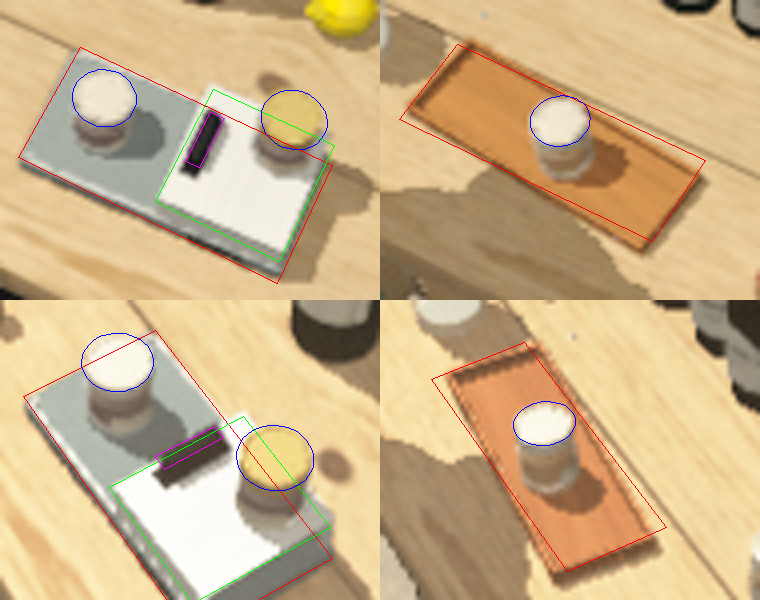

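The jar tops match. The tray (yaw of a few degrees) and the controller need a small pose refinement, so I'll fit their edges in both views.

```bash
cat >> h.py <<'E'
from scipy.optimize import minimize
from scipy.ndimage import map_coordinates
def gmag(img):
    g=0
    for ch in cv2.split(cv2.GaussianBlur(img,(0,0),0.8).astype(np.float32)):
        g=np.maximum(g,np.hypot(cv2.Sobel(ch,5,1,0),cv2.Sobel(ch,5,0,1)))
    return np.minimum(g,150)
def fit(p0,model,grads):
    def cost(p):
        s=0
        for c,g in grads.items():
            for R in model(p):
                Q=np.vstack([a+(b-a)*np.linspace(0,1,40)[:,None] for a,b in zip(R,np.roll(R,-1,0))])
                u=proj(c,Q); s-=map_coordinates(g,[u[:,1],u[:,0]],order=1).mean()
        return s
    best=min(((cost(q),q) for q in ([p0[0]+a,p0[1]+b,p0[2]+w] for a in np.arange(-.012,.013,.003) for b in np.arange(-.012,.013,.003) for w in np.arange(-.2,.21,.04))),key=lambda t:t[0])[1]
    r=minimize(cost,best,method="Nelder-Mead",options=dict(initial_simplex=np.array(best)+np.array([[0,0,0],[.003,0,0],[0,.003,0],[0,0,.03]])))
    return r.x,r.fun
E
python3 - <<'E'
from h import *
im={c:cv2.imread(f"pics/{c}0.png") for c in("top","scene")}; G={c:gmag(i) for c,i in im.items()}
mc=lambda p:[rect(p,p[2],-.06,.06,-.12,.12,.024),rect(p,p[2],-.058,.058,-.115,-.005,.062),rect(p,p[2],-.025,.025,-.026,-.014,.087)]
mt=lambda p:[rect(p,p[2],-.0475,.0475,-.135,.135,.018),rect(p,p[2],-.0425,.0425,-.13,.13,.018)]
for g in({"top":G["top"]},{"scene":G["scene"]},G):
    c,fc=fit([.458,-.219,0],mc,g);t,ft=fit([.4625,.25,0],mt,g);print(c.round(4),fc,t.round(4),ft)
K=[(r,(0,0,255)) for r in mc(c)]+[(circ([.488,-.299],.0265,.128),(255,0,0)),(circ([.452,-.150],.0265,.09),(255,0,0))]
T=[(r,(0,0,255)) for r in mt(t)[:1]]
o=[overlay("top",K,(320,215,95,75),4,"a",im["top"]),overlay("top",T,(205,165,95,75),4,"b",im["top"]),overlay("scene",K,(288,230,95,75),4,"c",im["scene"]),overlay("scene",T,(220,140,95,75),4,"d",im["scene"])]
cv2.imwrite("pics/fit2.png",np.vstack([np.hstack(o[:2]),np.hstack(o[2:])]))
E
```

```text
Traceback (most recent call last):
  File "h.py", line 33, in fit
    best=min(((cost(q),q) for q in ([p0[0]+a,p0[1]+b,p0[2]+w] for a in np.arange(-.012,.013,.003) for b in np.arange(-.012,.013,.003) for w in np.arange(-.2,.21,.04))),key=lambda t:t[0])[1]
         ~~~^^^^^^^^^^^^^^^^^^^^^^^^^^^^^^^^^^^^^^^^^^^^^^^^^^^^^^^^^^^^^^^^^^^^^^^^^^^^^^^^^^^^^^^^^^^^^^^^^^^^^^^^^^^^^^^^^^^^^^^^^^^^^^^^^^^^^^^^^^^^^^^^^^^^^^^^^^^^^^^^^^^^^^^^^^^^^^
  File "h.py", line 33, in <genexpr>
    best=min(((cost(q),q) for q in ([p0[0]+a,p0[1]+b,p0[2]+w] for a in np.arange(-.012,.013,.003) for b in np.arange(-.012,.013,.003) for w in np.arange(-.2,.21,.04))),key=lambda t:t[0])[1]
               ~~~~^^^
  File "h.py", line 31, in cost
    u=proj(c,Q); s-=map_coordinates(g,[u[:,1],u[:,0]],order=1).mean()
  File "h.py", line 4, in proj
    m=camera_model(c);P=np.atleast_2d(P).astype(float)
ValueError: time passes only in moves, steps and waits
```

Too many camera_model calls, so I'll cache it.

```bash
sed -i '2a import functools; camera_model=functools.lru_cache(None)(camera_model)' h.py
cat > f.py <<'E'
from h import *
im={c:cv2.imread(f"pics/{c}0.png") for c in("top","scene")}; G={c:gmag(i) for c,i in im.items()}
mc=lambda p:[rect(p,p[2],-.06,.06,-.12,.12,.024),rect(p,p[2],-.058,.058,-.115,-.005,.062),rect(p,p[2],-.025,.025,-.026,-.014,.087)]
mt=lambda p:[rect(p,p[2],-.0475,.0475,-.135,.135,.018),rect(p,p[2],-.0425,.0425,-.13,.13,.018)]
for g in({"top":G["top"]},{"scene":G["scene"]},G):
    c,fc=fit([.458,-.219,0],mc,g);t,ft=fit([.4625,.25,0],mt,g);print(c.round(4),fc,t.round(4),ft)
K=[(r,(0,0,255)) for r in mc(c)]+[(circ([.488,-.299],.0265,.128),(255,0,0)),(circ([.452,-.150],.0265,.09),(255,0,0))]
T=[(r,(0,0,255)) for r in mt(t)[:1]]
o=[overlay("top",K,(320,215,95,75),4,"a",im["top"]),overlay("top",T,(205,165,95,75),4,"b",im["top"]),overlay("scene",K,(288,230,95,75),4,"c",im["scene"]),overlay("scene",T,(220,140,95,75),4,"d",im["scene"])]
cv2.imwrite("pics/fit2.png",np.vstack([np.hstack(o[:2]),np.hstack(o[2:])]))
E
time python3 f.py; python3 -c "
from h import *
print(arm.read_state()['t'])"
```

```text
[ 0.4608 -0.2164  0.0455] -400.779541015625 [ 0.4629  0.2493 -0.1076] -259.55377197265625
[ 0.4601 -0.2183  0.0424] -357.2090759277344 [ 0.462   0.2468 -0.0833] -262.30316162109375
[ 0.4607 -0.2173  0.0444] -755.3843994140625 [ 0.4623  0.2483 -0.0834] -515.92724609375
1.4
real	0m5.186s
user	0m5.771s
sys	0m0.132s
```

View pics/fit2.png

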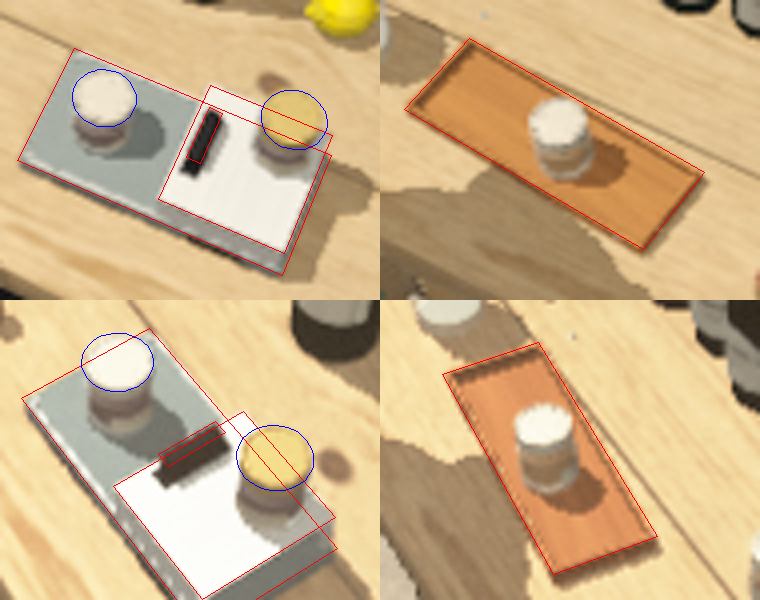

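The fits agree between the two views: controller (0.461, -0.217) at yaw +0.044, tray (0.462, 0.248) at yaw about -0.085. The lid circles at z 0.128 and 0.090 match in both pictures, which confirms the heights. First I'll turn the tool so the fingers close along the controller's x axis.

```bash
python3 -m crank '[[[0,0,0,0,0,10.2,1],[0,0,0,0,0,10.2,1],[0,0,0,0,0,10.2,1],[0,0,0,0,0,10.2,1],[0,0,0,0,0,10.2,1],[0,0,0,0,0,10,1],[0,0,0,0,0,0,1]]]' 60
cat > go.py <<'E'
import sys
from h import *
from scipy.spatial.transform import Rotation as Ro
s=arm.read_state(); M=Ro.from_quat(np.roll(s["tool_rot"],-1)).as_matrix()
yaw=np.degrees(np.arctan2(M[1,1],M[0,1]))
print("t",s["t"],"pos",s["position"].round(4),"tool-y yaw",yaw.round(2),"tilt",M[:2,2].round(4),"j",s["joints"].round(2),"F",s["contact_force"].round(1),"M",s["moment"].round(2),"w",round(s["gripper_width"],4),"ff",s["finger_force"])
p=s["position"]
for a in sys.argv[1:]:
    q=np.array(eval(a)); print(a,"shift",(M.T@(q-p)).round(4)); p=q
E
python3 go.py "[.46,.15,.231]" "[.488,-.299,.20]" "[.488,-.299,.088]"
```

```text
t: 2.28
position: [0.2555, 0.5151, 0.2312]
tool_rot: [0.0, 0.69, 0.723, -0.0]
contact_force: [0.4, -0.7, 0.1]
gripper_width: 0.0855
finger_force: 0.0
t 2.275 pos [0.2555 0.5151 0.2312] tool-y yaw 2.67 tilt [ 0.0002 -0.0004] j [-1.31  0.73  0.29  1.49 -0.23  0.96 -0.91] F [ 0.4 -0.7  0.1] M [-0.04  0.03 -0.03] w 0.0855 ff 0.0
[.46,.15,.231] shift [-0.3742  0.1873  0.0004]
[.488,-.299,.20] shift [-0.4498  0.0071  0.0312]
[.488,-.299,.088] shift [ 0.    -0.     0.112]
```

```bash
python3 -m crank '[[[-0.03,0.03,0,0,0,0,1],[-0.05,0.04,0,0,0,0,1],[-0.05,0.04,0,0,0,0,1],[-0.05,0.04,0,0,0,0,1],[-0.05,0.02,0,0,0,0,1],[-0.05,0.02,0,0,0,0,1],[-0.05,0,0,0,0,0,1],[-0.05,0,0,0,0,0,1],[-0.05,0,0,0,0,0,1],[-0.05,0,0,0,0,0,1],[-0.05,0,0,0,0,0,1],[-0.05,0,0,0,0,0,1],[-0.05,0,0,0,0,0,1],[-0.05,0,0,0,0,0,1],[-0.05,0,0,0,0,0,1],[-0.05,0.004,0,0,0,0,1],[-0.044,0,0.03,0,0,0,1],[0,0,0,0,0,0,1],[0,0,0,0,0,0,1]]]'
python3 go.py "[.488,-.299,.088]"
python3 - <<'E'
from h import *
capture("top");print(tip_of("top","jar_hood"));capture("scene");print(tip_of("scene","jar_hood"))
E
```

```text
t: 4.65
position: [0.4839, -0.2954, 0.2015]
tool_rot: [-0.0, 0.69, 0.724, 0.0]
contact_force: [-0.1, -0.1, 0.2]
gripper_width: 0.0857
finger_force: 0.0
t 4.65 pos [ 0.4839 -0.2954  0.2015] tool-y yaw 2.78 tilt [0.0003 0.0004] j [ 0.43  0.73  0.12  1.56 -0.1   0.85  0.64] F [-0.1 -0.1  0.2] M [ 0.    0.01 -0.  ] w 0.0857 ff 0.0
[.488,-.299,.088] shift [-0.0038  0.0039  0.1135]
[{'location': [0.4877, -0.2991, 0.0647], 'score': 0.54}]
[]
```

```bash
python3 -m crank '[[[-0.004,0.004,0.03,0,0,0,1],[0,0,0.04,0,0,0,1],[0,0,0.03,0,0,0,1],[0,0,0.0135,0,0,0,1],[0,0,0,0,0,0,1],[0,0,0,0,0,0,-1],[0,0,0,0,0,0,-1],[0,0,0,0,0,0,-1],[0,0,0,0,0,0,-1],[0,0,0,0,0,0,-1],[0,0,0,0,0,0,-1],[0,0,0,0,0,0,-1]]]' 35
python3 go.py "[.488,-.299,.20]" "[.4687,.323,.2]" "[.4687,.323,.033]"
```

```text
t: 6.35
position: [0.4884, -0.3, 0.089]
tool_rot: [0.001, 0.691, 0.723, 0.0]
contact_force: [-1.3, 1.5, 10.9]
gripper_width: 0.0523
finger_force: 34.9
t 6.35 pos [ 0.4884 -0.3     0.089 ] tool-y yaw 2.6 tilt [ 0.0015 -0.0009] j [ 0.45  0.9   0.09  1.64 -0.12  0.6   0.65] F [-1.3  1.5 10.9] M [0.21 0.28 0.05] w 0.0523 ff 34.85990881919861
[.488,-.299,.20] shift [ 0.0009 -0.0002 -0.111 ]
[.4687,.323,.2] shift [ 6.222e-01  8.900e-03 -6.000e-04]
[.4687,.323,.033] shift [ 0.0002 -0.0002  0.167 ]
```

```bash
python3 -m crank '[[[0,0,-0.015,0,0,0,-1],[0,0,-0.03,0,0,0,-1],[0,0,-0.035,0,0,0,-1],[0.01,0,-0.02,0,0,0,-1],[0.03,0,-0.011,0,0,0,-1],[0.04,0,0,0,0,0,-1],[0.05,0,0,0,0,0,-1],[0.05,0,0,0,0,0,-1],[0.05,0,0,0,0,0,-1],[0.05,0,0,0,0,0,-1],[0.05,0,0,0,0,0,-1],[0.05,0,0,0,0,0,-1],[0.05,0,0,0,0,0,-1],[0.05,0,0,0,0,0,-1],[0.05,0.009,0,0,0,0,-1],[0.04,0,0,0,0,0,-1],[0.03,0,0,0,0,0,-1],[0.02,0,0,0,0,0,-1],[0,0,0,0,0,7.4,-1],[0,0,0,0,0,0,-1]]]'
python3 go.py "[.4687,.323,.2]" "[.4687,.323,.034]"
```

```text
t: 8.85
position: [0.4681, 0.3204, 0.1988]
tool_rot: [-0.0, 0.736, 0.677, -0.0]
contact_force: [-0.2, 0.3, -2.4]
gripper_width: 0.0521
finger_force: 37.3
t 8.85 pos [0.4681 0.3204 0.1988] tool-y yaw -4.74 tilt [-0.0005 -0.0004] j [-0.81  0.76  0.31  1.56 -0.28  0.86 -0.48] F [-0.2  0.3 -2.4] M [ 0.03  0.04 -0.03] w 0.0521 ff 37.31541931629181
[.4687,.323,.2] shift [ 0.0026  0.0004 -0.0012]
[.4687,.323,.034] shift [1.00e-04 1.00e-04 1.66e-01]
```

```bash
python3 -m crank '[[[0.002,0,0.02,0,0,0,-1],[0,0,0.04,0,0,0,-1],[0,0,0.04,0,0,0,-1],[0,0,0.03,0,0,0,-1],[0,0,0.02,0,0,0,-1],[0,0,0.01,0,0,0,-1],[0,0,0.004,0,0,0,-1],[0,0,0,0,0,0,-1]]]'
python3 go.py "[.4687,.323,.033]"
python3 - <<'E'
from h import *
im=[capture("top"),capture("scene")]
print(tip_of("top","jar_hood"),tip_of("scene","jar_hood"))
f=lambda i,x,y:cv2.resize(i[y:y+75,x:x+95],None,fx=4,fy=4)
cv2.imwrite("pics/pl1.png",np.hstack([f(im[0],205,165),f(im[1],220,140)]))
E
```

```text
t: 9.85
position: [0.4691, 0.3221, 0.0352]
tool_rot: [0.0, 0.736, 0.677, 0.0]
contact_force: [0.5, 0.3, -0.7]
gripper_width: 0.0519
finger_force: 37.3
t 9.85 pos [0.4691 0.3221 0.0352] tool-y yaw -4.77 tilt [0.0004 0.0003] j [-0.76  1.    0.2   1.68 -0.36  0.5  -0.42] F [ 0.5  0.3 -0.7] M [ 0.01  0.02 -0.03] w 0.0519 ff 37.31507420539856
[.4687,.323,.033] shift [ 0.0008 -0.0005  0.0022]
[{'location': [0.5579, 0.0107, 0.0009], 'score': 0.61}, {'location': [0.4626, 0.3226, 0.0126], 'score': 0.51}] [{'location': [0.4661, 0.3295, 0.0081], 'score': 0.71}]
```

View pics/pl1.png

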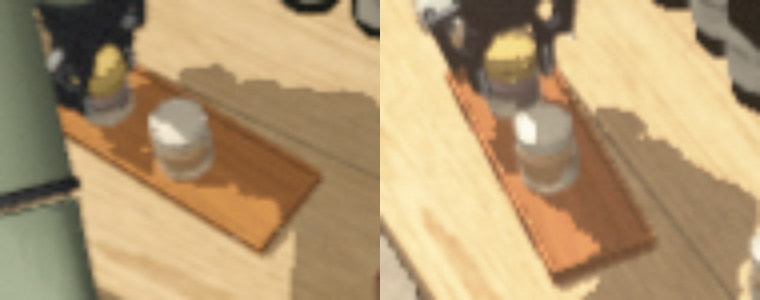

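The gold jar hangs over the tray's left end, at about (105,80) in the top crop and (510,65) in the scene crop, with a clear gap to the honey jar. I'll set it down and release it.

```bash
python3 -m crank '[[[0,0,0.0015,0,0,0,-1],[0,0,0.0015,0,0,0,-1],[0,0,0,0,0,0,-1],[0,0,0,0,0,0,0.5],[0,0,0,0,0,0,1],[0,0,0,0,0,0,1],[0,0,0,0,0,0,1],[0,0,-0.03,0,0,0,1],[0,0,-0.05,0,0,0,1],[0,0,-0.05,0,0,0,1],[0,0,-0.03,0,0,0,1],[0,0,0,0,0,-7.4,1]]]'
python3 go.py "[.452,-.150,.195]" "[.452,-.150,.051]"
```

```text
t: 11.55
position: [0.4696, 0.3225, 0.1939]
tool_rot: [0.0, 0.69, 0.724, 0.002]
contact_force: [1.0, -0.4, -1.0]
gripper_width: 0.0856
finger_force: 0.0
t 11.55 pos [0.4696 0.3225 0.1939] tool-y yaw 2.73 tilt [0.0028 0.0017] j [-0.79  0.76  0.27  1.57 -0.25  0.85 -0.38] F [ 1.  -0.4 -1. ] M [ 0.01 -0.02  0.03] w 0.0856 ff 0.0
[.452,-.150,.195] shift [-0.4712 -0.0401 -0.0019]
[.452,-.150,.051] shift [-0.0002 -0.0004  0.144 ]
```

```bash
python3 -m crank '[[[-0.02,-0.005,0,0,0,0,1],[-0.05,-0.005,0,0,0,0,1],[-0.05,-0.005,0,0,0,0,1],[-0.05,-0.005,0,0,0,0,1],[-0.05,-0.005,0,0,0,0,1],[-0.05,-0.005,0,0,0,0,1],[-0.05,-0.005,0,0,0,0,1],[-0.05,-0.005,0,0,0,0,1],[-0.05,0,0,0,0,0,1],[-0.031,0,0,0,0,0,1],[-0.02,0,0,0,0,0,1],[0,0,0,0,0,0,1],[0,0,0,0,0,0,1]]]'
python3 go.py "[.452,-.150,.051]"
python3 - <<'E'
from h import *
for c in("top","scene"):
    capture(c)
    for n in("jar_hood","jar_deck"): print(c,n,[(np.round(d["location"],3).tolist(),round(d["score"],2)) for d in tip_of(c,n)])
E
```

```text
t: 13.18
position: [0.4504, -0.1494, 0.1918]
tool_rot: [-0.0, 0.691, 0.723, 0.0]
contact_force: [-0.3, 0.3, 0.2]
gripper_width: 0.0852
finger_force: 0.0
t 13.175 pos [ 0.4504 -0.1494  0.1918] tool-y yaw 2.64 tilt [-0.0001  0.0003] j [ 0.18  0.63  0.13  1.9  -0.13  0.63  0.43] F [-0.3  0.3  0.2] M [-0.01  0.03 -0.01] w 0.0852 ff 0.0
[.452,-.150,.051] shift [-0.0007  0.0016  0.1408]
top jar_hood [([0.466, 0.321, 0.008], 0.72)]
top jar_deck [([0.453, -0.153, 0.024], 0.61)]
scene jar_hood [([0.466, 0.329, 0.009], 0.54)]
scene jar_deck [([0.451, -0.151, 0.023], 0.6), ([0.471, 0.474, -0.006], 0.37)]
```

```bash
python3 -m crank '[[[-0.001,0.0015,0.03,0,0,0,1],[0,0,0.05,0,0,0,1],[0,0,0.04,0,0,0,1],[0,0,0.0205,0,0,0,1],[0,0,0,0,0,0,1],[0,0,0,0,0,0,-1],[0,0,0,0,0,0,-1],[0,0,0,0,0,0,-1],[0,0,0,0,0,0,-1],[0,0,0,0,0,0,-1],[0,0,0,0,0,0,-1]]]' 35
python3 go.py "[.452,-.15,.20]" "[.4547,.1586,.2]" "[.4547,.1586,.034]"
```

```text
t: 14.85
position: [0.4524, -0.1513, 0.0524]
tool_rot: [0.001, 0.691, 0.723, 0.0]
contact_force: [-0.1, 0.4, 11.4]
gripper_width: 0.0519
finger_force: 34.7
t 14.85 pos [ 0.4524 -0.1513  0.0524] tool-y yaw 2.6 tilt [ 0.0016 -0.0005] j [ 0.23  0.89  0.05  2.01 -0.17  0.25  0.47] F [-0.1  0.4 11.4] M [0.1  0.41 0.04] w 0.0519 ff 34.68410611152649
[.452,-.15,.20] shift [ 1.200e-03 -1.000e-04 -1.476e-01]
[.4547,.1586,.2] shift [ 3.082e-01  1.670e-02 -2.000e-04]
[.4547,.1586,.034] shift [ 1.00e-04 -3.00e-04  1.66e-01]
```

```bash
python3 -m crank '[[[0,0,-0.015,0,0,0,-1],[0,0,-0.04,0,0,0,-1],[0,0,-0.05,0,0,0,-1],[0,0,-0.03,0,0,0,-1],[0.02,0,-0.012,0,0,0,-1],[0.05,0.003,0,0,0,0,-1],[0.05,0.003,0,0,0,0,-1],[0.05,0.003,0,0,0,0,-1],[0.05,0.003,0,0,0,0,-1],[0.045,0.003,0,0,0,0,-1],[0.03,0.0017,0,0,0,0,-1],[0.013,0,0,0,0,0,-1],[0,0,0,0,0,7.4,-1],[0,0,0,0,0,0,-1]]]'
python3 go.py "[.4547,.1586,.2]" "[.4547,.1586,.034]"
```

```text
t: 16.6
position: [0.4546, 0.1566, 0.1989]
tool_rot: [0.0, 0.736, 0.677, 0.0]
contact_force: [-0.4, 0.8, -1.7]
gripper_width: 0.0524
finger_force: 37.2
t 16.6 pos [0.4546 0.1566 0.1989] tool-y yaw -4.81 tilt [ 0.0004 -0.0003] j [-0.55  0.64  0.27  1.87 -0.26  0.67 -0.21] F [-0.4  0.8 -1.7] M [-0.02 -0.01  0.01] w 0.0524 ff 37.193339467048645
[.4547,.1586,.2] shift [ 0.0019 -0.0001 -0.0011]
[.4547,.1586,.034] shift [ 0.00e+00 -1.00e-04  1.66e-01]
```

```bash
python3 -m crank '[[[0.002,0,0.02,0,0,0,-1],[0,0,0.04,0,0,0,-1],[0,0,0.04,0,0,0,-1],[0,0,0.03,0,0,0,-1],[0,0,0.02,0,0,0,-1],[0,0,0.01,0,0,0,-1],[0,0,0.003,0,0,0,-1],[0,0,0.001,0,0,0,-1],[0,0,0,0,0,0,-1]]]'
python3 go.py "[.4547,.1586,.033]"
```

```text
t: 17.73
position: [0.455, 0.1593, 0.0348]
tool_rot: [0.0, 0.736, 0.677, 0.0]
contact_force: [0.3, -0.8, -0.9]
gripper_width: 0.0521
finger_force: 37.2
t 17.725 pos [0.455  0.1593 0.0348] tool-y yaw -4.78 tilt [0.0006 0.0002] j [-0.46  0.93  0.1   1.99 -0.36  0.23 -0.13] F [ 0.3 -0.8 -0.9] M [ 0.01 -0.03 -0.01] w 0.0521 ff 37.19344675540924
[.4547,.1586,.033] shift [-0.0007 -0.0003  0.0018]
```

```bash
python3 -m crank '[[[0,0,0.0012,0,0,0,-1],[0,0,0.001,0,0,0,-1],[0,0,0,0,0,0,-1],[0,0,0,0,0,0,0.5],[0,0,0,0,0,0,1],[0,0,0,0,0,0,1],[0,0,0,0,0,0,1],[0,0,-0.03,0,0,0,1],[0,0,-0.05,0,0,0,1],[0,0,-0.05,0,0,0,1],[0,0,-0.03,0,0,0,1],[0,0,0,0,0,-7.4,1],[0,0,0,0,0,0,1]]]'
python3 go.py
python3 - <<'E'
from h import *
im=[capture("top"),capture("scene")]
for c in("top","scene"):
    for n in("jar_hood","jar_deck","jar_tray","hood_handle"): print(c,n,[(np.round(d["location"],3).tolist(),round(d["score"],2)) for d in tip_of(c,n)])
f=lambda i,x,y:cv2.resize(i[y:y+75,x:x+95],None,fx=4,fy=4)
cv2.imwrite("pics/pl2.png",np.vstack([np.hstack([f(im[0],205,165),f(im[1],220,140)]),np.hstack([f(im[0],320,215),f(im[1],288,230)])]))
E
```

```text
t: 19.35
position: [0.4548, 0.1592, 0.1922]
tool_rot: [-0.0, 0.691, 0.723, 0.0]
contact_force: [-0.4, -0.7, 0.0]
gripper_width: 0.0854
finger_force: 0.0
t 19.35 pos [0.4548 0.1592 0.1922] tool-y yaw 2.58 tilt [0.     0.0003] j [-0.54  0.65  0.24  1.87 -0.24  0.65 -0.11] F [-0.4 -0.7  0. ] M [-0.04  0.01  0.04] w 0.0854 ff 0.0
top jar_hood [([0.466, 0.324, 0.008], 0.41)]
top jar_deck [([0.456, 0.16, 0.004], 0.63)]
top jar_tray [([0.458, 0.231, 0.004], 0.58)]
top hood_handle [([0.464, -0.235, 0.081], 0.83)]
scene jar_hood [([0.465, 0.33, 0.006], 0.49)]
scene jar_deck [([0.463, 0.248, -0.001], 0.66), ([0.46, 0.16, 0.004], 0.57)]
scene jar_tray [([0.462, 0.228, 0.001], 0.68), ([0.423, -0.002, -0.001], 0.32)]
scene hood_handle [([0.462, -0.242, 0.077], 0.68)]
```

View pics/pl2.png

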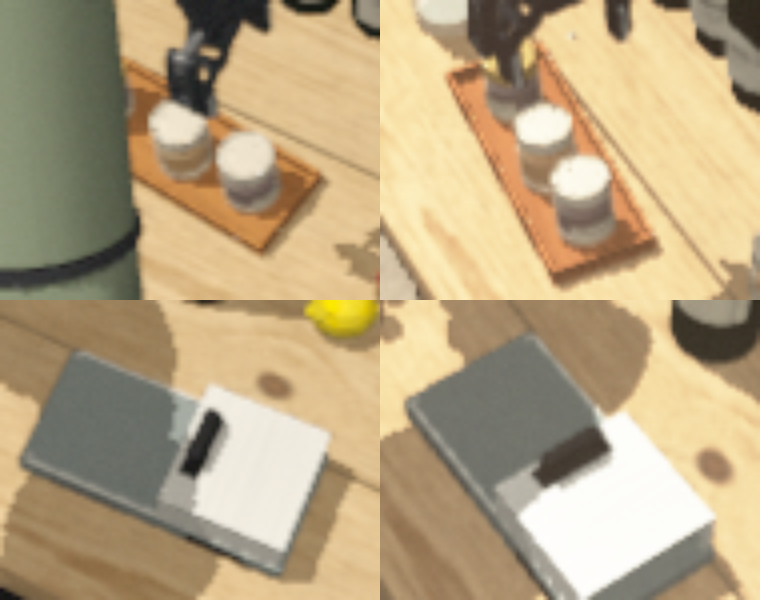

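All three jars stand upright in the tray: the white one at (250,170) and the honey one at (180,140) in the top crop, the gold one at (510,85) in the scene crop. The hood is clear and closed. Next I'll close the fingers and go to the right side of the fin.

```bash
python3 -m crank '[[[-0.02,0,0,0,0,0,1],[-0.05,-0.002,0,0,0,0,-1],[-0.05,-0.002,0,0,0,0,-1],[-0.05,-0.002,0,0,0,0,-1],[-0.05,-0.002,0,0,0,0,-1],[-0.05,-0.002,0,0,0,0,-1],[-0.05,0,0,0,0,0,-1],[-0.05,0,0,0,0,0,-1],[-0.04,0,0,0,0,0,-1],[-0.02,0,0,0,0,0,-1],[0,0,0,0,0,0,-1],[0,0,0,0,0,0,-1]]]'
python3 go.py "[.4632,-.2742,.18]" "[.4632,-.2742,.07]"
```

```text
t: 21.35
position: [0.4644, -0.2699, 0.1921]
tool_rot: [-0.0, 0.691, 0.723, 0.0]
contact_force: [-0.6, 0.2, 0.5]
gripper_width: -0.0002
finger_force: 0.0
t 21.35 pos [ 0.4644 -0.2699  0.1921] tool-y yaw 2.63 tilt [-0.0002  0.0005] j [ 0.4   0.71  0.12  1.68 -0.11  0.76  0.62] F [-0.6  0.2  0.5] M [ 0.02 -0.04  0.  ] w -0.0002 ff 0.0
[.4632,-.2742,.18] shift [-0.0042 -0.0014  0.0121]
[.4632,-.2742,.07] shift [-1.0e-04  0.0e+00  1.1e-01]
```

```bash
python3 -m crank '[[[-0.004,-0.0014,0.03,0,0,0,-1],[0,0,0.05,0,0,0,-1],[0,0,0.03,0,0,0,-1],[0,0,0.012,0,0,0,-1],[0.008,0,0,0,0,0,-1],[0.012,0,0,0,0,0,-1],[0.015,0,0,0,0,0,-1],[0.02,0,0,0,0,0,-1],[0.02,0,0,0,0,0,-1],[0.02,0,0,0,0,0,-1],[0.015,0,0,0,0,0,-1],[0.01,0,0,0,0,0,-1],[0.005,0,0,0,0,0,-1],[0,0,0,0,0,0,-1]]]'
python3 go.py
python3 - <<'E'
from h import *
for c in("top","scene"):
    capture(c);print(c,[(np.round(d["location"],3).tolist(),round(d["score"],2)) for d in tip_of(c,"hood_handle")])
E
```

```text
t: 23.1
position: [0.4574, -0.1499, 0.0701]
tool_rot: [-0.0, 0.691, 0.723, -0.0]
contact_force: [-0.9, 0.4, -0.3]
gripper_width: -0.0005
finger_force: 0.0
t 23.1 pos [ 0.4574 -0.1499  0.0701] tool-y yaw 2.6 tilt [-0.0004  0.0001] j [ 0.2   0.86  0.09  1.98 -0.21  0.31  0.51] F [-0.9  0.4 -0.3] M [-0.03  0.05 -0.04] w -0.0005 ff 0.0
top [([0.456, -0.13, 0.083], 0.89)]
scene [([0.457, -0.133, 0.08], 0.59)]
```

```bash
python3 -m crank '[[[0.004,0,0,0,0,0,-1],[0.003,0,0,0,0,0,-1],[0.002,0,0,0,0,0,-1],[0,0,0,0,0,0,-1]]]'; python3 -m crank '[[[0.002,0,0,0,0,0,-1],[0,0,0,0,0,0,-1]]]';python3 -m crank '[[[0.002,0,0,0,0,0,-1],[0,0,0,0,0,0,-1]]]'
```

```text
t: 23.8
position: [0.4571, -0.1408, 0.0702]
tool_rot: [-0.0, 0.691, 0.723, 0.0]
contact_force: [0.4, 1.1, -0.6]
gripper_width: 0.0001
finger_force: 0.0
t: 24.05
position: [0.457, -0.1396, 0.0702]
tool_rot: [0.001, 0.691, 0.723, -0.0]
contact_force: [-0.9, -5.9, -1.6]
gripper_width: -0.0
finger_force: 2.7
t: 24.3
position: [0.4571, -0.1395, 0.0702]
tool_rot: [0.002, 0.692, 0.722, -0.001]
contact_force: [-0.1, -17.9, -4.2]
gripper_width: -0.0005
finger_force: 9.1
```

The stop is reached: the force rises to 18 N with no further travel. I'll back off, rise, go above the dial and look.

```bash
python3 -m crank '[[[-0.012,0,0,0,0,0,-1],[-0.01,0,-0.02,0,0,0,0.2],[-0.02,0,-0.04,0,0,0,0.2],[-0.03,0,-0.05,0,0,0,0.2],[-0.04,0,-0.02,0,0,0,0.2],[-0.03,0,0,0,0,0,0.2],[0,0,0,0,0,0,0.2],[0,0,0,0,0,0,0.2]]]'
python3 go.py "[.4634,-.2772,.2]" "[.4634,-.2772,.035]"
python3 - <<'E'
from h import *
im={}
for c in("top","scene"):
    im[c]=capture(c)
    for n in ("hood_handle","dial_grip"): print(c,n,[(np.round(d["location"],3).tolist(),round(d["score"],2)) for d in tip_of(c,n)])
f=lambda i,x,y:cv2.resize(i[y:y+75,x:x+95],None,fx=4,fy=4,interpolation=cv2.INTER_CUBIC)
cv2.imwrite("pics/dial.png",np.hstack([f(im["top"],320,215),f(im["scene"],288,230)]))
# dial bar predicted ends at z .055
for c,x,y,o in(("top",320,215,0),("scene",288,230,380)): print(((proj(c,[[.4634,-.2772,.055]])-[x,y]+.5)*4+[o,0]).round())
E
```

```text
t: 25.3
position: [0.4633, -0.2781, 0.1999]
tool_rot: [-0.0, 0.691, 0.723, 0.0]
contact_force: [-0.2, 0.6, 0.4]
gripper_width: 0.0509
finger_force: 0.0
t 25.3 pos [ 0.4633 -0.2781  0.1999] tool-y yaw 2.63 tilt [-0.0004  0.0008] j [ 0.41  0.7   0.14  1.66 -0.13  0.79  0.65] F [-0.2  0.6  0.4] M [-0.06 -0.06  0.01] w 0.0509 ff 0.0
[.4634,-.2772,.2] shift [ 0.0009  0.0002 -0.0001]
[.4634,-.2772,.035] shift [-1.00e-04  1.00e-04  1.65e-01]
top hood_handle [([0.458, -0.122, 0.08], 0.63)]
top dial_grip [([0.462, -0.278, 0.048], 0.81)]
scene hood_handle [([0.465, 0.327, 0.008], 0.33)]
scene dial_grip [([0.466, -0.274, 0.049], 0.69)]
[[245. 170.]]
[[603. 206.]]
```

View pics/dial.png

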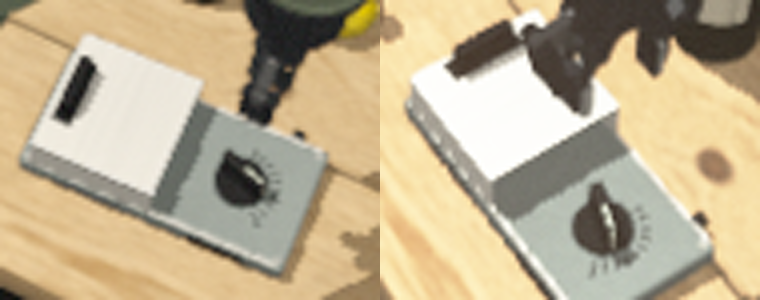

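The hood is open, with its fin at the far left. The dial's white pointer runs to about (265,180) in the top crop and (613,258) in the scene crop. I'll match that to a dial value.

Run:
```python
from h import *
for v in np.arange(1.0,2.2,.1):
    d=np.array([np.cos(.0444-v),np.sin(.0444-v),0])*.022
    o=[]
    for c,x,y,k in(("top",320,215,0),("scene",288,230,380)):
        for s in(1,-1): o.append(((proj(c,[np.array([.4634,-.2772,.055])+s*d])-[x,y]+.5)*4+[k,0]).round()[0].tolist())
    print(round(v,2),o)
```

```text
1.0 [[271.0, 167.0], [219.0, 173.0], [632.0, 217.0], [575.0, 196.0]]
1.1 [[271.0, 170.0], [219.0, 171.0], [631.0, 219.0], [576.0, 194.0]]
1.2 [[271.0, 172.0], [218.0, 168.0], [629.0, 222.0], [577.0, 192.0]]
1.3 [[271.0, 174.0], [219.0, 166.0], [627.0, 224.0], [579.0, 189.0]]
1.4 [[271.0, 177.0], [219.0, 164.0], [625.0, 226.0], [581.0, 188.0]]
1.5 [[270.0, 179.0], [220.0, 161.0], [623.0, 227.0], [584.0, 186.0]]
1.6 [[269.0, 181.0], [221.0, 159.0], [621.0, 229.0], [586.0, 184.0]]
1.7 [[268.0, 183.0], [222.0, 157.0], [618.0, 230.0], [589.0, 183.0]]
1.8 [[267.0, 185.0], [223.0, 155.0], [615.0, 231.0], [591.0, 182.0]]
1.9 [[265.0, 187.0], [225.0, 153.0], [612.0, 232.0], [594.0, 181.0]]
2.0 [[264.0, 189.0], [227.0, 152.0], [609.0, 233.0], [597.0, 181.0]]
2.1 [[262.0, 190.0], [228.0, 150.0], [606.0, 233.0], [600.0, 180.0]]
2.2 [[259.0, 192.0], [231.0, 149.0], [603.0, 233.0], [603.0, 180.0]]
```

Scene and top both give a value of about 1.97, so the grip axis needs tool-y at about -20°. I'll turn +23° about z, descend and close gently.

```bash
python3 -m crank '[[[0.001,0,0.03,0,0,8,0.2],[0,0,0.04,0,0,8,0.2],[0,0,0.04,0,0,7,0.2],[0,0,0.03,0,0,0,0.2],[0,0,0.015,0,0,0,0.2],[0,0,0.01,0,0,0,0.2],[0,0,0,0,0,0,-1],[0,0,0,0,0,0,-1],[0,0,0,0,0,0,-1],[0,0,0,0,0,0,-1],[0,0,0,0,0,0,-1]]]' 25
python3 go.py "[.4634,-.2772,.035]"
```

```text
t: 26.98
position: [0.4632, -0.2778, 0.036]
tool_rot: [0.0, 0.821, 0.571, 0.0]
contact_force: [-2.8, 1.3, 6.9]
gripper_width: 0.0104
finger_force: 27.1
t 26.975 pos [ 0.4632 -0.2778  0.036 ] tool-y yaw -20.4 tilt [ 0.0003 -0.    ] j [ 0.4   0.97  0.15  1.79 -0.32  0.41  0.42] F [-2.8  1.3  6.9] M [0.52 0.63 0.06] w 0.0104 ff 27.137629687786102
[.4634,-.2772,.035] shift [ 0.0006 -0.0001  0.001 ]
```

Gripped: width 10.4 mm on the 11 mm bar. Now clockwise to the stop, watching the moment.

```bash
python3 -m crank '[[[0,0,0,0,0,4,-1],[0,0,0,0,0,6,-1],[0,0,0,0,0,6,-1],[0,0,0,0,0,5,-1],[0,0,0,0,0,0,-1]]]' 60; python3 go.py; python3 -m crank '[[[0,0,0,0,0,2,-1],[0,0,0,0,0,0,-1]]]'; python3 go.py;  python3 -m crank '[[[0,0,0,0,0,2,-1],[0,0,0,0,0,0,-1]]]'; python3 go.py
```

```text
t: 27.6
position: [0.4632, -0.2777, 0.0361]
tool_rot: [0.0, 0.912, 0.411, 0.0]
contact_force: [-3.9, 2.3, 10.8]
gripper_width: 0.0098
finger_force: 62.4
t 27.6 pos [ 0.4632 -0.2777  0.0361] tool-y yaw -41.48 tilt [0.0002 0.    ] j [ 0.36  0.98  0.23  1.79 -0.47  0.43  0.2 ] F [-3.9  2.3 10.8] M [ 0.54  0.91 -0.05] w 0.0098 ff 62.37105846405029
t: 27.85
position: [0.4632, -0.2778, 0.0361]
tool_rot: [0.0, 0.919, 0.395, 0.0]
contact_force: [-3.0, 2.8, 11.2]
gripper_width: 0.0097
finger_force: 62.3
t 27.85 pos [ 0.4632 -0.2778  0.0361] tool-y yaw -43.44 tilt [0.0003 0.0001] j [ 0.36  0.98  0.24  1.79 -0.48  0.43  0.18] F [-3.   2.8 11.2] M [ 0.53  0.89 -0.04] w 0.0097 ff 62.308101654052734
t: 28.1
position: [0.4632, -0.2778, 0.0361]
tool_rot: [-0.0, 0.925, 0.379, 0.0]
contact_force: [-4.1, 2.5, 10.5]
gripper_width: 0.0094
finger_force: 62.3
t 28.1 pos [ 0.4632 -0.2778  0.0361] tool-y yaw -45.43 tilt [0.0003 0.0001] j [ 0.35  0.98  0.25  1.79 -0.5   0.44  0.16] F [-4.1  2.5 10.5] M [ 0.55  0.92 -0.05] w 0.0094 ff 62.29024350643158
```

Expected stop is at about -45°. I'll continue in small steps until the moment rises.

```bash
for i in 1 ; do python3 -m crank '[[[0,0,0,0,0,1.5,-1],[0,0,0,0,0,0,-1]]]' >/dev/null; python3 go.py; python3 -m crank '[[[0,0,0,0,0,1.5,-1],[0,0,0,0,0,0,-1]]]'>/dev/null; python3 go.py;  python3 -m crank '[[[0,0,0,0,0,1.5,-1],[0,0,0,0,0,0,-1]]]'>/dev/null; python3 go.py; done
```

```text
t 28.35 pos [ 0.4632 -0.2777  0.0361] tool-y yaw -46.88 tilt [0.0002 0.0001] j [ 0.35  0.98  0.25  1.79 -0.51  0.44  0.14] F [-4.5  2.4 11.1] M [0.51 0.98 0.53] w 0.01 ff 63.407918214797974
t 28.6 pos [ 0.4632 -0.2777  0.0361] tool-y yaw -48.35 tilt [ 0.0002 -0.    ] j [ 0.35  0.98  0.26  1.79 -0.52  0.44  0.13] F [-4.   1.9 10.4] M [0.37 0.98 0.96] w 0.0096 ff 68.14613544847816
t 28.85 pos [ 0.4632 -0.2777  0.0361] tool-y yaw -49.83 tilt [ 0.0002 -0.    ] j [ 0.34  0.98  0.26  1.79 -0.53  0.44  0.11] F [-4.7  1.5 10.5] M [0.37 1.1  1.32] w 0.0095 ff 75.36918696016073
```

The moment starts rising at about -45.5°, against -45.0° expected, so the dial is at its stop. Four marks back means tool-y at about +14.8°.

```bash
python3 -m crank '[[[0,0,0,0,0,-8,-1],[0,0,0,0,0,-10,-1],[0,0,0,0,0,-10,-1],[0,0,0,0,0,-10,-1],[0,0,0,0,0,-10,-1],[0,0,0,0,0,-9,-1],[0,0,0,0,0,-5,-1],[0,0,0,0,0,-2.6,-1],[0,0,0,0,0,0,-1],[0,0,0,0,0,0,-1]]]' >/dev/null; python3 go.py
```

```text
t 30.1 pos [ 0.4633 -0.2778  0.0361] tool-y yaw 14.71 tilt [ 0.0003 -0.0002] j [ 0.47  0.96  0.03  1.78 -0.05  0.4   0.79] F [-2.4  4.   8.9] M [0.68 0.55 0.09] w 0.0098 ff 62.15832710266113
```

Now I'll release, rise, back away to the side and look.

```bash
python3 -m crank '[[[0,0,0,0,0,0,0],[0,0,0,0,0,0,0.2],[0,0,0,0,0,0,0.2],[0,0,0,0,0,0,0.2],[0,0,-0.03,0,0,0,0.2],[0,0,-0.05,0,0,0,0.2],[0,0,-0.05,0,0,0,0.2],[0,0,-0.05,0,0,0,0.2],[0,0,0,0,0,0,0.2]]]'
python3 - <<'E'
from h import *
im={}
for c in("top","scene"):
    im[c]=capture(c)
    for n in ("hood_handle","jar_hood","jar_deck","jar_tray"): print(c,n,[(np.round(d["location"],3).tolist(),round(d["score"],2)) for d in tip_of(c,n)])
o=[]
for c,x,y in(("top",330,220),("scene",295,235)):
    v=1.353; d=np.array([np.cos(.0444-v),np.sin(.0444-v),0]);a=np.array([.4634,-.2772,.024])
    o.append(overlay(c,[(np.array([a+.026*d,a+.034*d]),(0,0,255))],(x,y,75,75),5,"e",im[c]))
cv2.imwrite("pics/end.png",np.vstack([np.hstack(o),cv2.resize(im["scene"][120:220,210:360],(750,500//2*1))[:225]]))
E
```

```text
t: 31.22
position: [0.4642, -0.2785, 0.2183]
tool_rot: [0.003, 0.611, 0.792, 0.0]
contact_force: [0.1, -0.7, -0.9]
gripper_width: 0.0512
finger_force: 0.0
top hood_handle [([0.469, 0.477, -0.001], 0.24)]
top jar_hood [([0.466, 0.322, 0.007], 0.68)]
top jar_deck [([0.456, 0.156, 0.003], 0.67)]
top jar_tray [([0.456, 0.234, 0.006], 0.54)]
scene hood_handle [([0.457, -0.124, 0.079], 0.75)]
scene jar_hood [([0.468, 0.327, 0.007], 0.69)]
scene jar_deck [([0.455, 0.16, 0.004], 0.81)]
scene jar_tray [([0.462, 0.229, 0.001], 0.82), ([0.457, -0.125, 0.078], 0.17)]
```

View pics/end.png

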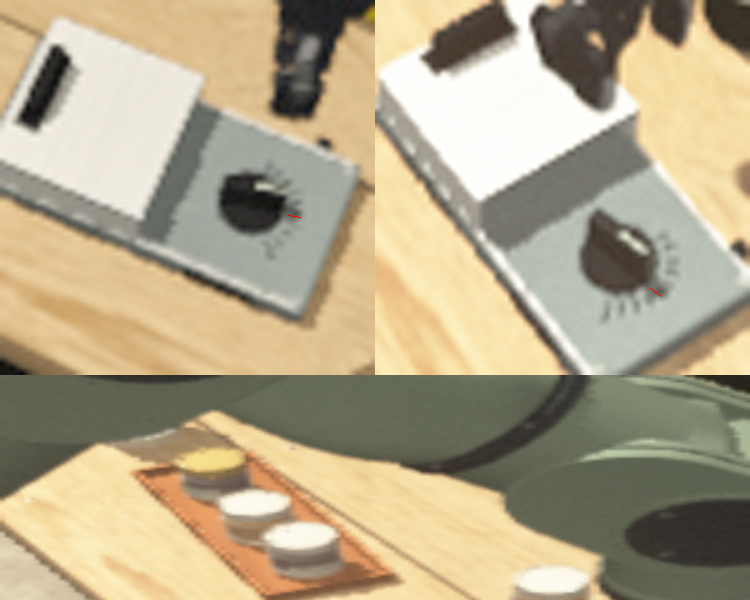

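The final picture shows three upright jars in the tray at (215,470), (255,515) and (303,550). The hood is fully open, and the dial pointer lies on the direction predicted for four marks back. The tool angle also gives 60.2° back from the stop, or about 1.35 rad.

```bash
python3 -c "
from h import *
print(arm.close_job())"
```

```text
the job is handed in; nothing more can be done
None
```

I handed the job in at about 32 s of the 72 s: both jars stand upright in the tray, the hood is fully open, and the dial is four marks back from its stop at about 1.35 rad; no verdict came back.

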